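# Change the portioning frame over to a slab bake

### The job

Change the baking frame over for a full-slab bake: slide every white partition plate up out of the frame's slots and stand each one in a slot of its own in the wire wash rack, down on the rack's floor. When all are out, put the two dark steel filler blocks into the two recesses in the frame's floor and press each down until its shoulder is flush with the floor (they stay proud until pressed firmly); then swing the clamp lever at the frame's end all the way over to its other side, and leave the pastries and utensils where they are.

Things in the scene. Friction and masses are not known exactly. Their poses are not given: they have to be found in the camera images.
- frame: baking frame, dark cheeks on a bright floor, fixed, 150 (its x) x 210 (its y); origin at the centre of its underside. Floor (deck) 45 above the table. Cheeks along x = -75 and +75 rise to 85 above the table, with pairs of upright slots 12 wide at y = -75, -25, 25, 75; rib faces at x = -52 and +52. A plate spans from cheek to cheek, normal along y, over the recesses. The lever is at its +y end
- recess0 (a point): centre, at deck height, of the mouth of a recess in the frame's floor at frame y = -50; 80 (x) x 64 (y), chamfered 3. Its stiff rubber seat lies 16 below the deck, so a block set in stands 8 proud; about 6 to 9 N of push sinks seat and block 8 mm to a stop, flush, where they stay
- recess1 (a point): the same for the second recess, at frame y = +50
- clamp (a joint): clamp lever angle: 0 leaning to the frame's -x side, 1.0 fully over to its +x side; stays where left, turns lightly. Starts at 0 to 0.15
- clamp_tip (a point): centre of the 26 mm black ball on the lever's end; the lever is 80 long, its pivot at frame x = 0, y = 145, 42 above the table; it swings in the frame's x-z plane
- rack: dark wire wash rack on a steel floor plate, fixed, 150 (its x) x 230 (its y); origin at the centre of its underside. Floor 12 above the table. Four slots at y = -82.5, -27.5, 27.5, 82.5, each between pairs of 8 mm wire posts at x = -45 and +45, 66 high above the table; gap 13 wide, flaring at the top to 25. Lips 32 above the table at x = -73 and +73 (142 apart)
- slot0 (a point): middle of rack slot 0, on the rack floor (12 above the table); a plate stands here with its origin on this point and its x along the rack's x
- slot1 (a point): middle of rack slot 1, on the rack floor (12 above the table); a plate stands here with its origin on this point and its x along the rack's x
- slot2 (a point): middle of rack slot 2, on the rack floor (12 above the table); a plate stands here with its origin on this point and its x along the rack's x
- slot3 (a point): middle of rack slot 3, on the rack floor (12 above the table); a plate stands here with its origin on this point and its x along the rack's x
- plate0: white plastic partition plate, upright, 124 wide (its x) x 8 thick (its y) x 100 high (its z), 0.1 kg; origin at the centre of its lower edge face; it starts standing in a slot of the frame, lower edge on the deck (top edge 145 above the table), sides running in the cheek slots. There are three or four such plates
- plate1: white plastic partition plate, upright, 124 wide (its x) x 8 thick (its y) x 100 high (its z), 0.1 kg; origin at the centre of its lower edge face; it starts standing in a slot of the frame, lower edge on the deck (top edge 145 above the table), sides running in the cheek slots. There are three or four such plates
- plate2: white plastic partition plate, upright, 124 wide (its x) x 8 thick (its y) x 100 high (its z), 0.1 kg; origin at the centre of its lower edge face; it starts standing in a slot of the frame, lower edge on the deck (top edge 145 above the table), sides running in the cheek slots. There are three or four such plates
- plate3: white plastic partition plate, upright, 124 wide (its x) x 8 thick (its y) x 100 high (its z), 0.1 kg; origin at the centre of its lower edge face; it starts standing in a slot of the frame, lower edge on the deck (top edge 145 above the table), sides running in the cheek slots. There are three or four such plates
- block0: dark coated steel filler block, 76 (its x) x 60 (its y) x 24 high, grip rib on top, 50 along x, 14 thick along y, 30 high (rib top 54 above the underside); 0.25 kg; origin at the centre of its underside; same either way round. Lies loose on the table at the start
- block1: dark coated steel filler block, 76 (its x) x 60 (its y) x 24 high, grip rib on top, 50 along x, 14 thick along y, 30 high (rib top 54 above the underside); 0.25 kg; origin at the centre of its underside; same either way round. Lies loose on the table at the start
- turnover0: round golden pastry, 88 across, 29 high, origin under its centre; leave alone
- turnover1: another such pastry; leave alone
- cookie: dark round biscuit, 76 across, 16 high; leave alone
- jar: clear jar with a steel cap, 80 across, 120 high; leave alone
- bowl: small steel bowl, 110 across, 55 high; leave alone
- brush: pastry brush lying on the table; leave alone
- spatula: spatula lying on the table; leave alone
Mind the look-alikes: they are no part of the job. What is shaped like the block0 but blue or yellow is not meant.

How it is judged:
On the way, in this order (a step that is already met when the one before it is completed fails the run):
1. every partition plate stands in a slot of the wash rack (z of plate0 in the frame of rack between 0.006 and 0.018 m and angle between each of plate0, plate1, plate2, plate3's own z axis and vertical below 0.2 rad and (horizontal distance between plate0 and slot0 below 0.018 m or horizontal distance between plate0 and slot1 below 0.018 m or horizontal distance between plate0 and slot2 below 0.018 m or horizontal distance between plate0 and slot3 below 0.018 m) and z of plate1 in the frame of rack between 0.006 and 0.018 m and (horizontal distance between plate1 and slot0 below 0.018 m or horizontal distance between plate1 and slot1 below 0.018 m or horizontal distance between plate1 and slot2 below 0.018 m or horizontal distance between plate1 and slot3 below 0.018 m) and z of plate2 in the frame of rack between 0.006 and 0.018 m and (horizontal distance between plate2 and slot0 below 0.018 m or horizontal distance between plate2 and slot1 below 0.018 m or horizontal distance between plate2 and slot2 below 0.018 m or horizontal distance between plate2 and slot3 below 0.018 m) and z of plate3 in the frame of rack between 0.006 and 0.018 m and (horizontal distance between plate3 and slot0 below 0.018 m or horizontal distance between plate3 and slot1 below 0.018 m or horizontal distance between plate3 and slot2 below 0.018 m or horizontal distance between plate3 and slot3 below 0.018 m)), for 0.3 s.
2. both filler blocks are pressed flush in the recesses (z of each of block0, block1 in the frame of frame below 0.0235 m and angle between each of block0, block1's own z axis and vertical below 0.06 rad and (horizontal distance between block0 and recess0 below 0.006 m or horizontal distance between block0 and recess1 below 0.006 m) and (horizontal distance between block1 and recess0 below 0.006 m or horizontal distance between block1 and recess1 below 0.006 m)), for 0.3 s.
3. the clamp lever is thrown over (value of joint clamp above 0.85 rad), for 0.2 s.
At the end, for the whole second after the job is handed in: Each plate present stands still in a rack slot: lower edge within 6 mm of the rack floor, upright to 0.2 rad, within 18 mm of the slot's middle. Each block is in a recess, level, at most 2.5 mm above flush. Clamp lever past 0.85 rad (all of step 1 and all of step 2 and linear speed of each of plate0, plate1, plate2, plate3 below 0.02 m/s and value of joint clamp above 0.85 rad); the robot touches nothing.
It fails at once if a pastry, jar, bowl or utensil is moved more than 50 mm (distance of any of turnover0, turnover1, cookie, jar, bowl, brush, spatula from where it was at the start of the episode above 0.05 m).
Of plate0, plate1, plate2, plate3 only 3 to 4 are there at a start; the rules pass over those that are not, and their reading is None.
At some moment in a run one of block0, block1 may be knocked a few centimetres aside while the robot is not near it.
It also fails if it takes over 208 s, if anything falls off the work surface, if the arm or the gripper's body presses on something with over 40 N, if the wrist force passes 120 N, or if a joint passes its speed limit or range.

### The arm

A 6-joint arm with a two-finger parallel gripper is mounted at the origin on the work surface. World frame = base frame: x ahead of the robot, y to its left, z up, the work surface at z = 0. Lengths are in m, angles in rad, forces in N, time in s.
With the tool pointing down it reaches from about 0.35 to 0.775 m from the base axis. Payload 7.3 kg.
Tool frame: the origin (TCP) lies between the finger pads; the fingertips stand 14 mm ahead of it and the grasp point (between the pads) lies 5 mm behind it; z points along the fingers, y is the line along which they close (so a half turn about z gives the same grasp; the last joint's range is limited). The gripper opens to 92 mm and grips with 3 to 60 N. Pads are 19 mm wide; open, the fingers measure 130 mm over their backs; the gripper's body (75 mm by 190 mm) begins 47 mm behind the grasp point.
Start: joints at [-1.441, 0.342, 1.524, -0, 1.275, -0.146], TCP at [0.143, -0.505, 0.241] pointing down, gripper open.
Joint ranges: [-2.53, 2.53], [-0.77, 2.02], [0.04, 2.7], [-1, 4.14], [0.28, 2.66], [-3.11, 3.11]. Speed limits (rad/s): [2.57, 2.57, 3.14, 3.14, 3.14, 3.14].

### API

Orientations are given as [roll, pitch, yaw] about the fixed x, y, z axes, in that order (R = Rz(yaw) Ry(pitch) Rx(roll)).
In Python, from cell import robot, eyes gives the robot as it stands. The module is installed in compiled form; this text tells all that it offers.
- The arm moves only by the shell command python3 -m handwheel 'ROWS' [FORCE]. ROWS is JSON, one flat list of numbers, 5 for each row, row after row: the shift along the world's x, y, z in mm, then the turn about the world's z in rad, then the opening, from 0 (shut) to 1 (fully open). In form: [x, y, z, spin, jaw, x, y, z, spin, jaw, ...]. A call has 1 to 8 rows; each row shifts and turns the commanded pose from where the row before left it; what a row does not reach is not made up. A row lasts 1/10 s, in which the tool goes at most 50 mm and 8.59 degrees, less where a joint would pass 70% of its speed; a pose out of reach is approached as far as the arm can. A call with a gripper value outside its range is refused whole. The fingers move at their own pace and stop on an object; FORCE is the grip in N (left out, the last holds). Time passes only in rows, so rows that do not move let the fingers close. It gives the time, the measured TCP pose, the force, the opening and the grip force at its end, in the units of the state.
- robot.observe(): the state, without advancing time (a new reading comes with each control period).
- eyes.read_camera(name): name is "scene" or "top" or "wrist"; returns (picture, depth): 400x640x3 uint8, blue, green, red; 400x640 float32, m along the optical axis (not along the pixel's ray), 0 where there is no reading.
- eyes.calibration(name): a dict with "fx", "fy", "cx", "cy" (pixels), "dist_coeffs" ([k1, k2, p1, p2, k3] as OpenCV has them; the pictures are not rectified), "world_to_cam" (4x4, takes a point from world to camera coordinates). Camera axes: x right, y down, z forward; pixel columns grow to the right and rows downward; lengths in m; the calibration is good to about 2 mm. A picture is of the moment at which its call begins: read the wrist's pose just before it. calibration takes no time and is no camera call; for the wrist camera it gives the pose at the moment of the call.
- robot.hand_in(): hands the job in; it is judged then, once.
The state is a dict: "time": time; "qpos": joint angles; "qvel": joint speeds; "joint_efforts": joint torques, N m; "tool_pos": TCP position; "tool_rot": TCP orientation; "contact_force": force on the tool from outside, world axes, zero at the start; "torque": the same for the moment, N m; "opening": finger opening in m; "grip_force": force on a finger pad.
Only numpy, scipy, OpenCV 4.12 (cv2) and the standard library are available. Lean on these libraries where they do the work, as an engineer would, in place of code of your own. Each camera call takes 0.05 s, during which the arm holds its last target. There are 200 camera calls.

## Working session

There is one attempt and no reset: what is moved stays moved. The work goes in short steps, Python scripts to look and compute and a shell command to move; the robot and the scene stay as the last step left them, time stands still between calls to the robot, and variables do not carry over. Pictures are saved under pics/ and viewed, at most 14 in all, crops included, and the job is handed in when it is done.

```bash
mkdir -p pics; cat > h.py <<'E'
import cv2,numpy as np
from cell import robot,eyes
def snap(n,f):
    c=eyes.calibration(n); im,d=eyes.read_camera(n); cv2.imwrite('pics/'+f+'.png',im); np.savez('pics/'+f+'.npz',im=im,d=d,T=c['world_to_cam'],K=[c['fx'],c['fy'],c['cx'],c['cy']],D=c['dist_coeffs']); return im,d
def load(f):
    return np.load('pics/'+f+'.npz')
def rays(z,uv):
    fx,fy,cx,cy=z['K'];K=np.array([[fx,0,cx],[0,fy,cy],[0,0,1]])
    p=cv2.undistortPoints(np.array(uv,float).reshape(-1,1,2),K,np.array(z['D'],float)).reshape(-1,2)
    p=np.c_[p,np.ones(len(p))];T=np.array(z['T']);R=T[:3,:3];return -R.T@T[:3,3],p@R,p
def onplane(z,uv,h):
    o,r,_=rays(z,uv); return o+r*((h-o[2])/r[:,2])[:,None]
def cloud(z):
    v,u=np.mgrid[0:400,0:640]; o,r,_=rays(z,np.c_[u.ravel(),v.ravel()])
    return (o+r*z['d'].reshape(-1,1)).reshape(400,640,3)
def proj(z,P):
    fx,fy,cx,cy=z['K'];K=np.array([[fx,0,cx],[0,fy,cy],[0,0,1]]);T=np.array(z['T'])
    return cv2.projectPoints(np.array(P,float).reshape(-1,1,3),cv2.Rodrigues(T[:3,:3])[0],T[:3,3],K,np.array(z['D'],float))[0].reshape(-1,2)
E
python3 - <<'E'
from h import *
print(robot.observe())
for n in('top','scene'):
    snap(n,n+'0'); z=load(n+'0'); print(n,z['K'],z['D'],rays(z,[[320,200]])[0:2])
E
```

```text
{'time': 0.0, 'qpos': array([-1.44099137e+00,  3.42699696e-01,  1.52501099e+00, -1.90079157e-05,
        1.27541528e+00, -1.46020465e-01]), 'qvel': array([ 0.00214388,  0.00152632, -0.00103663, -0.00019031, -0.00064435,
       -0.00089767]), 'joint_efforts': array([-4.32506258e-04, -4.31241131e+01, -2.44222981e+01,  7.19081727e-02,
        5.57168364e-02, -1.50578148e-04]), 'tool_pos': array([ 0.14293389, -0.50476328,  0.24005901]), 'tool_rot': array([-3.14007301e+00, -2.05117733e-04,  2.75830815e-01]), 'contact_force': array([-0.52860782,  0.09312121, -0.40061495]), 'torque': array([-0.01810244,  0.03391599,  0.01458346]), 'grip_force': 0.0, 'opening': 0.09195210439097798}
top [482.18528707 482.18528707 322.91097111 213.64638181] [-0.05585968  0.          0.          0.          0.        ] (array([ 0.35600308, -0.04505185,  1.65310304]), array([[ 0.12468017,  0.01961052, -0.99242519]]))
scene [503.62503765 503.62503765 323.11847741 194.81142173] [-0.05483012  0.          0.          0.          0.        ] (array([1.3818705 , 0.70179954, 1.41560041]), array([[-0.47865046, -0.42480527, -0.76849118]]))
```

View pics/top0.png

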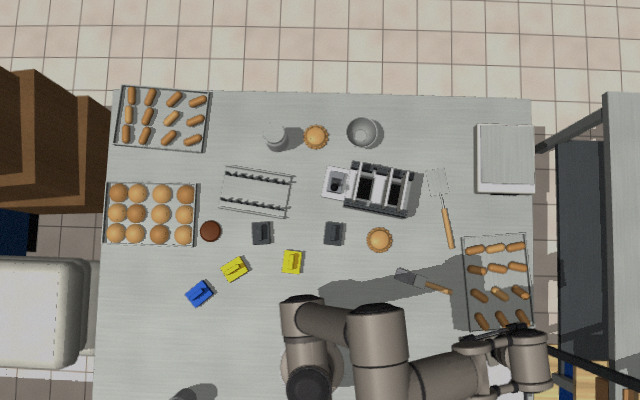

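View pics/scene0.png

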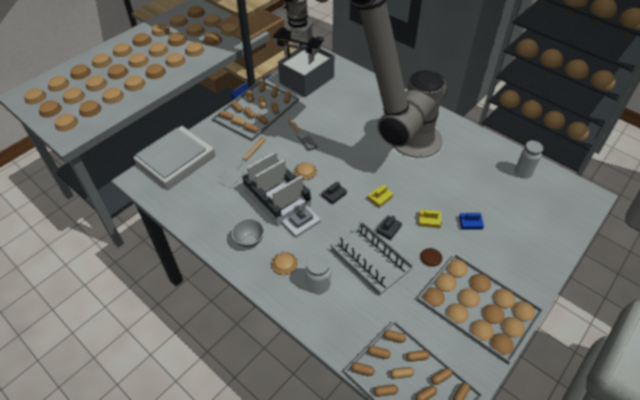

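The top view shows the frame at about (380,188) with its clamp to the left (330,183), the rack at (257,190), and dark blocks at (262,233) and (333,233). The yellow and blue look-alikes sit at (292,262), (235,268) and (200,293). The scene view agrees; I'll enlarge the work area.

```bash
python3 - <<'E'
from h import *
z=load('top0'); im=z['im']
cv2.imwrite('pics/c1.png',cv2.resize(im[150:260,205:425],None,fx=3.6,fy=3.6,interpolation=cv2.INTER_CUBIC))
C=cloud(z)
for n,(u,v) in dict(frame=(380,188),rack=(257,191),b0=(262,233),b1=(333,233),knob=(336,186)).items():
    print(n,onplane(z,[[u,v]],.05).round(3),C[v,u].round(3))
m=(C[150:225,340:420,2]>.12)&(C[150:225,340:420,2]<.17)
P=C[150:225,340:420][m]; print(len(P)); 
n,l,s,c=cv2.connectedComponentsWithStats(m.astype(np.uint8))
for i in range(1,n): print(s[i],C[150:225,340:420][l==i].mean(0).round(4))
E
```

```text
frame [[ 0.603 -0.214  0.05 ]] [ 0.604 -0.214  0.043]
rack [[0.583 0.199 0.05 ]] [0.587 0.205 0.017]
b0 [[0.442 0.177 0.05 ]] [0.443 0.18  0.029]
b1 [[ 0.448 -0.06   0.05 ]] [ 0.448 -0.06   0.053]
knob [[ 0.606 -0.066  0.05 ]] [ 0.595 -0.065  0.124]
366
[ 12  12  10  39 104] [ 0.6077 -0.1299  0.1445]
[ 43  18  10  39 122] [ 0.592  -0.2286  0.1431]
[ 58  21  11  40 140] [ 0.5826 -0.2782  0.1418]
```

View pics/c1.png

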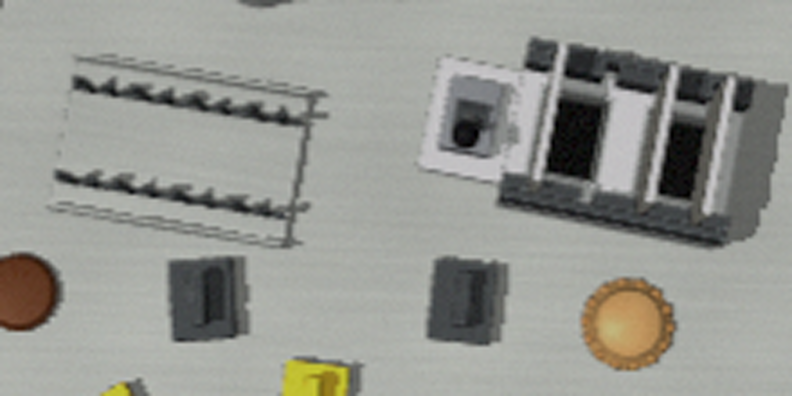

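Three plates are present, at frame slots y = +75, -25 and -75; frame yaw is about -0.168. Next I'll move over the frame and use the wrist camera.

```bash
python3 -m handwheel '[25,20,20,-0.06,0.35,25,20,20,-0.06,0.35,30,20,20,-0.06,0.35,30,20,20,-0.06,0.35,30,20,20,-0.06,0.35,30,20,10,-0.06,0.35,30,20,0,-0.06,0.35,30,20,0,-0.024,0.35]' 15; python3 -m handwheel '[30,20,0,0,0.35,30,20,0,0,0.35,30,20,0,0,0.35,30,20,0,0,0.35,30,20,0,0,0.35,30,20,0,0,0.35,20,20,0,0,0.35,0,0,0,0,0.35]'
python3 - <<'E'
from h import *
snap('wrist','w0'); z=load('w0'); print(robot.observe()['tool_pos'],robot.observe()['tool_rot'],np.array(z['T']).round(3),z['K'])
print(rays(z,[[320,200],[0,0],[639,399]])[:2])
E
```

```text
time: 0.9
tool_pos: [0.3741, -0.3442, 0.3509]
tool_rot: [3.141, -0.0, -0.17]
contact_force: [0.2, 0.2, 0.1]
opening: 0.034
grip_force: 0.0
time: 1.7
tool_pos: [0.5749, -0.2024, 0.3494]
tool_rot: [-3.14, 0.001, -0.164]
contact_force: [0.1, -0.8, -1.1]
opening: 0.0323
grip_force: 0.0
[ 0.57369078 -0.20385713  0.34966925] [-3.14119524e+00  1.74211153e-03 -1.65417797e-01] [[-0.164 -0.987 -0.    -0.107]
 [-0.952  0.158  0.263  0.517]
 [-0.26   0.043 -0.965  0.654]
 [ 0.     0.     0.     1.   ]] [278.25530302 278.25530302 322.23645928 197.44122872]
(array([ 0.64426364, -0.21545732,  0.49445463]), array([[-0.26697511,  0.05273676, -0.96233689],
       [ 0.60099497,  1.0689074 , -1.15016812],
       [-1.13093854, -0.96062411, -0.77545724]]))
```

View pics/w0.png

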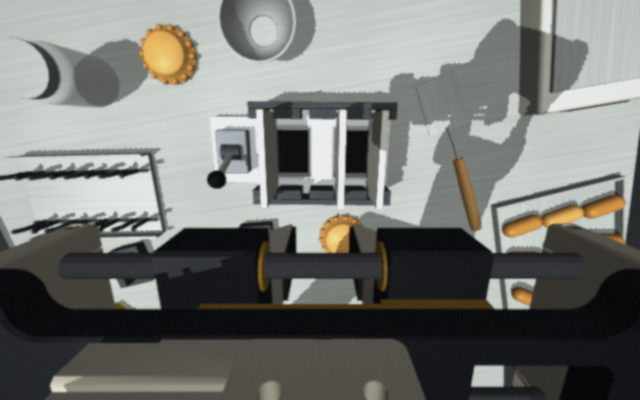

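The wrist view shows the frame from above, with plate tops at columns 265, 342 and 385, the ball at (216,180) and the rack partly at the left. I'll get plate and frame numbers from depth, then look at the rack.

```bash
cat >> h.py <<'E'
def plates(z,lo=.135,hi=.155,box=None):
    C=cloud(z); m=(C[...,2]>lo)&(C[...,2]<hi)&(z['d']>0)
    if box: m&=(C[...,0]>box[0])&(C[...,0]<box[1])&(C[...,1]>box[2])&(C[...,1]<box[3])
    n,l,s,c=cv2.connectedComponentsWithStats(m.astype(np.uint8)); out=[]
    for i in range(1,n):
        if s[i][4]<40: continue
        P=C[l==i]; (cx,cy),(w,h),a=cv2.minAreaRect((P[:,:2]*1000).astype(np.float32)); out.append((cx,cy,w,h,a,P[:,2].mean()*1000,s[i][4],P[:,:2].min(0).round(3),P[:,:2].max(0).round(3)))
    return out
E
python3 - <<'E'
from h import *
z=load('w0')
for p in plates(z,box=(.45,.75,-.4,-.0)): print(np.round(p[:7],1),p[7:])
for p in plates(z,.075,.095,box=(.45,.75,-.4,-.0)): print('cheek',np.round(p[:7],1))
E
python3 -m handwheel '[0,45,0,0,0.35,0,45,0,0,0.35,0,45,0,0,0.35,0,45,0,0,0.35,0,45,0,0,0.35,0,45,0,0,0.35,0,45,0,0,0.35,0,25,0,0,0.35]'
python3 -m handwheel '[-10,0,0,0,0.35,0,0,0,0,0.35]'
python3 - <<'E'
from h import *
snap('wrist','w1'); print(robot.observe()['tool_pos'])
E
```

```text
[ 610.1 -132.9    8.5  123.4   80.1  144.8  788. ] (array([ 0.549, -0.147]), array([ 0.671, -0.119]))
[ 592.8 -231.5    8.1  122.9   80.1  145.8  669. ] (array([ 0.532, -0.246]), array([ 0.654, -0.218]))
[ 584.  -281.4    8.5  122.1   80.2  145.   780. ] (array([ 0.523, -0.295]), array([ 0.645, -0.267]))
cheek [ 596.9 -206.9  210.2  150.2   80.1   85.8 3778. ]
cheek [608.7 -64.1  11.4  10.1  56.1  84.7  59. ]
cheek [551.7 -98.6  11.1  23.4  77.8  85.6 129. ]
cheek [ 517.6 -293.4   11.3   23.7   83.9   85.8  122. ]
time: 2.55
tool_pos: [0.5722, 0.1368, 0.3508]
tool_rot: [-3.141, 0.0, -0.167]
contact_force: [0.5, -0.5, -0.7]
opening: 0.0321
grip_force: 0.0
time: 2.75
tool_pos: [0.562, 0.1346, 0.3509]
tool_rot: [3.141, 0.0, -0.167]
contact_force: [-0.1, 0.0, 0.0]
opening: 0.0321
grip_force: 0.0
[0.56263623 0.13406219 0.3509528 ]
```

View pics/w1.png

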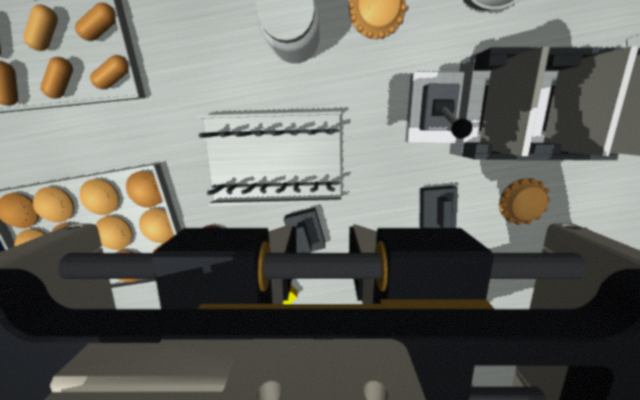

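The rack spans (202–347, 108–202), with post rows at v≈128 and v≈187. Blocks are near (305,230), which now looks turned, and at (437,207).

```bash
python3 - <<'E'
from h import *
z=load('w1'); im=z['im']
cv2.imwrite('pics/c2.png',cv2.resize(im[95:260,185:365],None,fx=3.6,fy=3.6,interpolation=cv2.INTER_CUBIC))
C=cloud(z); sub=(slice(95,215),slice(190,360))
P=C[sub].reshape(-1,3)
for lo,hi in((.006,.018),(.024,.038),(.045,.072)):
    Q=P[(P[:,2]>lo)&(P[:,2]<hi)]; print(lo,len(Q),cv2.minAreaRect((Q[:,:2]*1000).astype(np.float32)))
m=((C[...,2]>.05)&(C[...,2]<.075)).astype(np.uint8)[sub]
n,l,s,c=cv2.connectedComponentsWithStats(m)
for i in range(1,n): print(s[i],(C[sub][l==i].mean(0)*1000).round(1))
E
```

```text
0.006 9638 ((567.896728515625, 215.87738037109375), (230.0332489013672, 175.23489379882812), 81.93665313720703)
0.024 1048 ((572.5997924804688, 215.42529296875), (229.2681884765625, 174.07553100585938), 81.81460571289062)
0.045 733 ((584.544677734375, 213.1173095703125), (204.61416625976562, 97.52296447753906), 81.93793487548828)
[81 35 11  6 51] [626.9 192.8  61.2]
[100  35   8   6  38] [623.5 166.2  62.5]
[118  34   9   6  44] [619.4 138.6  61.6]
[135  34  10   6  42] [615.8 112.1  62. ]
[ 9 37 13  6 61] [642.1 300.9  60.2]
[29 37  7  6 29] [638.6 273.4  63.6]
[45 36 12  6 57] [634.6 246.7  60.7]
[65 36  7  6 33] [631.  219.4  63.8]
[103  91   8   7  35] [535.2 178.6  62.2]
[120  91   9   7  42] [531.  151.1  61. ]
[137  90   9   7  41] [527.6 124.9  61.4]
[36 93  7  7 33] [550.3 286.   62.4]
[51 93 11  6 47] [546.3 259.4  60.7]
[70 92  7  7 35] [542.9 232.3  62.1]
[86 92  9  7 44] [538.7 205.4  61.4]
[17 94 12  6 51] [554.  313.6  60.6]
```

View pics/c2.png

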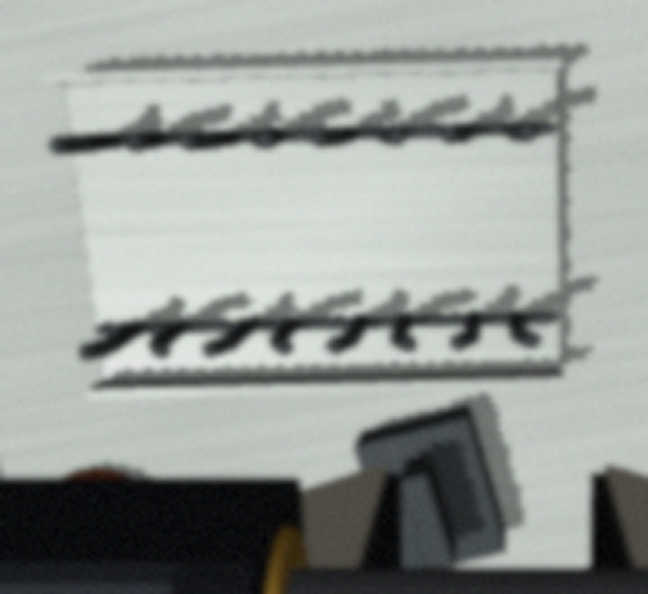

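The rack measures centre (584.9, 212.6) with yaw -0.141. Its slots, in mm:

| Slot | x | y |
|---|---|---|
| 0 | 573.3 | 130.9 |
| 1 | 581.0 | 185.4 |
| 2 | 588.8 | 239.8 |
| 3 | 596.5 | 294.3 |

The frame is at (596.9, -206.9) with yaw -0.173. First I'll fetch the plate at y = +75.

```bash
python3 -m handwheel '[8,-45,0,-0.006,0.37,8,-45,0,0,0.37,8,-45,0,0,0.37,8,-45,0,0,0.37,8,-45,0,0,0.37,7.5,-42,0,0,0.37,0,0,-40,0,0.37,0,0,-40,0,0.37]' 20; python3 -m handwheel '[0,0,-40,0,0.37,0,0,0,0,0.37,0,0,0,0,0.37]'
```

```text
time: 3.6
tool_pos: [0.6106, -0.136, 0.2704]
tool_rot: [3.141, -0.003, -0.179]
contact_force: [0.3, 0.6, -1.1]
opening: 0.0338
grip_force: 0.0
time: 3.9
tool_pos: [0.6105, -0.1334, 0.2315]
tool_rot: [3.141, 0.0, -0.176]
contact_force: [0.5, -0.4, 1.0]
opening: 0.034
grip_force: 0.0
```

```bash
python3 -m handwheel '[0,0,-35,0,0.37,0,0,-35,0,0.37,0,0,-26,0,0.37,0,0,-10,0,0.37,0,0,0,0,0.37,0,0,0,0,0,0,0,0,0,0,0,0,0,0,0]' 20; python3 -m handwheel '[0,0,0,0,0,0,0,0,0,0,0,0,20,0,0,0,0,25,0,0,0,0,30,0,0,0,0,30,0,0,0,0,5,0,0]'
```

```text
time: 4.7
tool_pos: [0.6113, -0.1324, 0.1264]
tool_rot: [3.141, -0.003, -0.174]
contact_force: [0.1, 0.2, -0.4]
opening: 0.0143
grip_force: 0.0
time: 5.4
tool_pos: [0.6119, -0.1326, 0.2386]
tool_rot: [3.14, -0.007, -0.174]
contact_force: [0.7, -0.4, -0.9]
opening: 0.0078
grip_force: 20.0
```

```bash
python3 -m handwheel '[0,20,0,0.032,0,0,40,0,0,0,0,45,0,0,0,0,45,0,0,0,0,45,0,0,0,0,45,0,0,0,-4,45,0,0,0,-10,45,0,0,0]'; python3 -m handwheel '[0,45,0,0,0,0,35,0,0,0,0,17,0,0,0,0,0,0,0,0,0,0,0,0,0]'
```

```text
time: 6.2
tool_pos: [0.596, 0.1995, 0.2329]
tool_rot: [3.141, 0.002, -0.142]
contact_force: [0.0, 0.3, -1.1]
opening: 0.0078
grip_force: 20.0
time: 6.7
tool_pos: [0.5964, 0.2939, 0.2337]
tool_rot: [3.14, 0.001, -0.142]
contact_force: [0.2, 0.5, -0.7]
opening: 0.0079
grip_force: 20.0
```

```bash
python3 -m handwheel '[0,0,-35,0,0,0,0,-35,0,0,0,0,-20,0,0,0,0,-15,0,0,0,0,-10,0,0,0,0,-10,0,0,0,0,-6,0,0,0,0,-4,0,0]'; python3 -m handwheel '[0,0,-4,0,0,0,0,-2,0,0,0,0,0,0,0]'
```

```text
time: 7.5
tool_pos: [0.5975, 0.2943, 0.1002]
tool_rot: [-3.139, -0.002, -0.144]
contact_force: [0.0, 5.4, 1.9]
opening: 0.0077
grip_force: 20.0
time: 7.8
tool_pos: [0.5977, 0.2943, 0.0943]
tool_rot: [-3.139, -0.002, -0.144]
contact_force: [1.7, 6.6, -1.4]
opening: 0.008
grip_force: 20.0
```

```bash
python3 -m handwheel '[0,2,-1,0,0,0,0,-2,0,0,0,0,0,0,0.37,0,0,0,0,0.37,0,0,0,0,0.37,0,0,0,0,0.37]';  python3 -m handwheel '[0,0,30,0,0.37,0,0,35,0,0.37,0,0,40,0,0.37,0,0,40,0,0.37,0,-45,30,0,0.37,0,-45,0,0,0.37,0,0,0,0,0.37]'; python3 - <<'E'
from h import *
snap('wrist','w2');z=load('w2')
for p in plates(z,.10,.14,box=(.45,.75,.05,.4)): print(np.round(p[:7],1))
E
```

```text
time: 8.4
tool_pos: [0.5965, 0.2963, 0.0904]
tool_rot: [3.141, 0.0, -0.143]
contact_force: [0.1, 0.1, -0.8]
opening: 0.0329
grip_force: 0.0
time: 9.1
tool_pos: [0.5972, 0.2055, 0.2648]
tool_rot: [3.14, -0.002, -0.147]
contact_force: [0.3, 0.5, -0.4]
opening: 0.034
grip_force: 0.0
[ 741.   143.    59.8   18.    89.9  119.1 1237. ]
[609.6 291.5   8.8  96.2  81.8 111.  861. ]
```

View pics/w2.png

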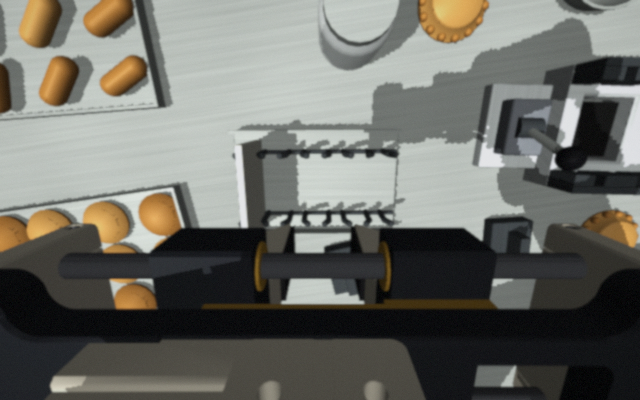

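The plate stands in slot 3 (top at 111 mm, full height). Next is the plate at y = -25.

```bash
python3 -m handwheel '[0,-45,0,-0.030,0.37,0,-45,0,0,0.37,0,-45,0,0,0.37,0,-45,0,0,0.37,0,-45,0,0,0.37,0,-45,0,0,0.37,0,-45,0,0,0.37,-4,-45,0,0,0.37]'; python3 -m handwheel '[0,-45,0,0,0.37,0,-32,0,0,0.37,0,0,-20,0,0.37,0,0,0,0,0.37,0,0,0,0,0.37]'
```

```text
time: 9.95
tool_pos: [0.5928, -0.1504, 0.2627]
tool_rot: [-3.141, 0.001, -0.171]
contact_force: [0.4, -0.1, 0.5]
opening: 0.0336
grip_force: 0.0
time: 10.45
tool_pos: [0.5927, -0.2256, 0.2428]
tool_rot: [-3.141, 0.002, -0.171]
contact_force: [0.0, -0.3, 0.7]
opening: 0.0338
grip_force: 0.0
```

```bash
python3 -m handwheel '[0,-6,-30,0,0.37,0,0,-35,0,0.37,0,0,-30,0,0.37,0,0,-21,0,0.37,0,0,0,0,0.37,0,0,0,0,0,0,0,0,0,0,0,0,0,0,0]'; python3 -m handwheel '[0,0,0,0,0,0,0,0,0,0,0,0,20,0,0,0,0,25,0,0,0,0,30,0,0,0,0,30,0,0,0,0,10,0,0]'; python3 -m handwheel '[0,20,0,0.032,0,0,40,0,0,0,0,45,0,0,0,0,45,0,0,0,0,45,0,0,0,0,45,0,0,0,-2,45,0,0,0,-2,45,0,0,0]'; python3 -m handwheel '[0,45,0,0,0,0,45,0,0,0,0,35,0,0,0,0,16,0,0,0,0,0,0,0,0,0,0,0,0,0]'
```

```text
time: 11.25
tool_pos: [0.5934, -0.2329, 0.1293]
tool_rot: [3.141, -0.003, -0.172]
contact_force: [-0.2, 0.2, 0.2]
opening: 0.0146
grip_force: 0.1
time: 11.95
tool_pos: [0.5934, -0.2337, 0.2459]
tool_rot: [3.139, -0.005, -0.172]
contact_force: [0.9, -0.8, -0.4]
opening: 0.008
grip_force: 20.0
time: 12.75
tool_pos: [0.5869, 0.0998, 0.2404]
tool_rot: [3.141, 0.003, -0.139]
contact_force: [1.0, -0.3, -2.6]
opening: 0.0076
grip_force: 20.0
time: 13.35
tool_pos: [0.5879, 0.2377, 0.2413]
tool_rot: [3.14, 0.002, -0.14]
contact_force: [0.8, -0.2, -0.2]
opening: 0.0081
grip_force: 20.0
```

```bash
python3 -m handwheel '[0,3,-35,0,0,0,0,-35,0,0,0,0,-25,0,0,0,0,-15,0,0,0,0,-10,0,0,0,0,-10,0,0,0,0,-6,0,0,0,0,-5,0,0]'; python3 -m handwheel '[0,0,-4,0,0,0,0,-2,0,0,0,0,0,0,0]'
```

```text
time: 14.15
tool_pos: [0.5886, 0.2405, 0.1013]
tool_rot: [3.141, -0.0, -0.141]
contact_force: [-1.4, 0.3, -0.8]
opening: 0.008
grip_force: 20.0
time: 14.45
tool_pos: [0.5886, 0.241, 0.0958]
tool_rot: [3.141, -0.0, -0.14]
contact_force: [-1.8, -0.9, 0.7]
opening: 0.0078
grip_force: 20.0
```

```bash
python3 -m handwheel '[0,0,-2,0,0,0,0,-1,0,0,0,0,0,0,0.37,0,0,0,0,0.37,0,0,0,0,0.37,0,0,0,0,0.37]';  python3 -m handwheel '[0,0,30,0,0.37,0,0,35,0,0.37,0,0,40,0,0.37,0,0,40,0,0.37,0,-45,25,0,0.37,0,-45,0,0,0.37,0,0,0,0,0.37]'; python3 - <<'E'
from h import *
snap('wrist','w3');z=load('w3')
for p in plates(z,.10,.14,box=(.45,.69,.05,.4)): print(np.round(p[:7],1))
E
python3 -m handwheel '[0,-45,0,-0.032,0.37,0,-45,0,0,0.37,0,-45,0,0,0.37,0,-45,0,0,0.37,0,-45,0,0,0.37,0,-45,0,0,0.37,0,-45,0,0,0.37,-4,-45,0,0,0.37]'; python3 -m handwheel '[0,-45,0,0,0.37,0,-25,0,0,0.37,0,0,-20,0,0.37,0,0,0,0,0.37,0,0,0,0,0.37]'
```

```text
time: 15.05
tool_pos: [0.5884, 0.2412, 0.0922]
tool_rot: [3.141, 0.0, -0.14]
contact_force: [0.2, 0.2, 0.3]
opening: 0.0326
grip_force: 0.0
time: 15.75
tool_pos: [0.5891, 0.1479, 0.2627]
tool_rot: [3.14, -0.002, -0.145]
contact_force: [-1.1, -0.0, -0.3]
opening: 0.034
grip_force: 0.0
[ 609.9  291.2    9.    95.7   81.4  110.1 1043. ]
[601.6 237.1   8.5  95.9  81.9 110.9 872. ]
time: 16.6
tool_pos: [0.585, -0.208, 0.2609]
tool_rot: [-3.141, 0.001, -0.171]
contact_force: [1.0, 0.0, -0.1]
opening: 0.0339
grip_force: 0.0
time: 17.1
tool_pos: [0.5848, -0.2763, 0.241]
tool_rot: [-3.14, 0.002, -0.171]
contact_force: [-0.3, 0.8, 0.1]
opening: 0.0341
grip_force: 0.0
```

Two plates now stand in the rack. Next is the third.

```bash
python3 -m handwheel '[0,-5,-30,0,0.37,0,0,-35,0,0.37,0,0,-30,0,0.37,0,0,-18,0,0.37,0,0,0,0,0.37,0,0,0,0,0,0,0,0,0,0,0,0,0,0,0]'; python3 -m handwheel '[0,0,0,0,0,0,0,0,0,0,0,0,20,0,0,0,0,25,0,0,0,0,30,0,0,0,0,30,0,0,0,0,10,0,0]'; python3 -m handwheel '[0,20,0,0.032,0,0,40,0,0,0,0,45,0,0,0,0,45,0,0,0,0,45,0,0,0,0,45,0,0,0,-2,45,0,0,0,-1,45,0,0,0]'; python3 -m handwheel '[0,45,0,0,0,0,45,0,0,0,0,30,0,0,0,0,16,0,0,0,0,0,0,0,0,0,0,0,0,0]'
```

```text
time: 17.9
tool_pos: [0.5853, -0.2827, 0.1306]
tool_rot: [3.14, -0.003, -0.172]
contact_force: [0.2, -0.4, -0.3]
opening: 0.0144
grip_force: 0.0
time: 18.6
tool_pos: [0.5853, -0.2834, 0.2473]
tool_rot: [3.139, -0.005, -0.172]
contact_force: [0.9, -1.0, -0.6]
opening: 0.0078
grip_force: 20.0
time: 19.4
tool_pos: [0.5798, 0.0501, 0.2418]
tool_rot: [3.141, 0.003, -0.139]
contact_force: [-0.8, -0.1, -1.2]
opening: 0.0077
grip_force: 20.0
time: 20.0
tool_pos: [0.5811, 0.1829, 0.2428]
tool_rot: [3.14, 0.001, -0.14]
contact_force: [0.0, -0.7, -1.7]
opening: 0.0076
grip_force: 20.0
```

```bash
python3 -m handwheel '[0,3,-35,0,0,0,0,-35,0,0,0,0,-25,0,0,0,0,-15,0,0,0,0,-10,0,0,0,0,-10,0,0,0,0,-6,0,0,0,0,-5,0,0]'; python3 -m handwheel '[0,0,-4,0,0,0,0,-2,0,0,0,0,-2,0,0,0,0,0,0,0]'; python3 -m handwheel '[0,0,0,0,0.37,0,0,0,0,0.37,0,0,0,0,0.37,0,0,0,0,0.37]';  python3 -m handwheel '[0,0,30,0,0.37,0,0,35,0,0.37,0,0,40,0,0.37,0,0,40,0,0.37,-30,-45,45,0,1,-40,-45,45,0,1,-30,-20,30,0,1,0,0,0,0,1]'; python3 - <<'E'
from h import *
snap('wrist','w4');z=load('w4');print(robot.observe()['tool_pos'])
for p in plates(z,.10,.14,box=(.45,.69,.05,.4)): print(np.round(p[:7],1))
snap('top','top4')
E
```

```text
time: 20.8
tool_pos: [0.5817, 0.1859, 0.1026]
tool_rot: [3.141, -0.0, -0.14]
contact_force: [0.7, 1.1, 0.2]
opening: 0.0079
grip_force: 20.0
time: 21.2
tool_pos: [0.5814, 0.1863, 0.097]
tool_rot: [3.141, -0.001, -0.14]
contact_force: [-5.3, -0.9, 12.5]
opening: 0.0079
grip_force: 20.0
time: 21.6
tool_pos: [0.5815, 0.1864, 0.0945]
tool_rot: [3.141, 0.0, -0.14]
contact_force: [-0.0, -0.2, 0.1]
opening: 0.0324
grip_force: 0.0
time: 22.4
tool_pos: [0.5026, 0.1029, 0.3367]
tool_rot: [-3.141, -0.008, -0.142]
contact_force: [-0.4, 1.0, -0.1]
opening: 0.0613
grip_force: 0.0
[0.50335039 0.10377823 0.33434101]
[ 595.7  293.4   10.4  123.4   81.7  110.  1094. ]
[587.6 238.6   9.  123.9  81.9 110.5 957. ]
[579.3 184.2   8.5 122.6  81.9 111.3 823. ]
```

View pics/w4.png

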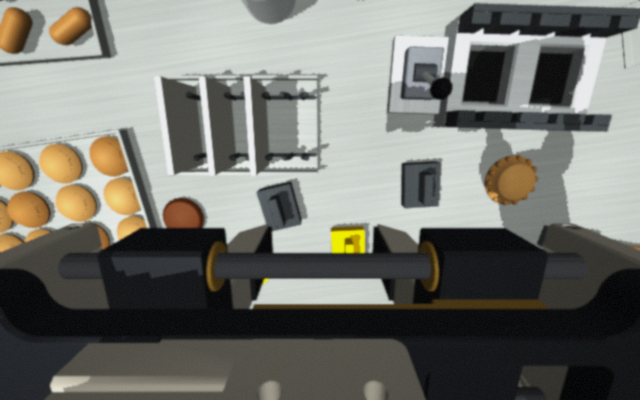

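All three plates stand on the rack floor. The dark blocks are at (279,204), turned, and (422,184).

```bash
cat >> h.py <<'E'
def blocks(z,box):
    C=cloud(z)
    for lo,hi,n in((.018,.03,'body'),(.044,.06,'rib')):
        for p in plates(z,lo,hi,box): print(n,np.round(p[:7],1))
E
python3 - <<'E'
from h import *
z=load('w4'); blocks(z,(.38,.52,.0,.25)); blocks(z,(.38,.52,-.12,0))
C=cloud(z); g=z['im'].max(2)<110
for u0,u1,v0,v1 in((250,310,170,232),(395,445,150,212)):
    S=C[v0:v1,u0:u1]; m=(S[...,2]>.015)&(S[...,2]<.06); P=S[m]; print(cv2.minAreaRect((P[:,:2]*1000).astype(np.float32)))
    m=(S[...,2]>.044)&(S[...,2]<.06);P=S[m]; print(P.min(0),P.max(0),P.mean(0),len(P))
E
```

```text
body [504.2 155.9  91.5   1.2  81.9  25.7  57. ]
body [ 443.5  184.9   76.4   59.9    5.7   24.9 1113. ]
body [384.5  73.6  58.6   8.9  89.9  24.3 161. ]
rib [443.6 185.   49.7  14.6   6.6  54.2 294. ]
body [ 448.3  -60.    60.3   76.2   85.4   25.2 1178. ]
rib [448.7 -60.4  14.8  49.5  85.8  53.7 345. ]
((454.868408203125, 178.4412841796875), (96.38125610351562, 105.26380920410156), 81.9243392944336)
[0.41837254 0.17610015 0.04458501] [0.46855624 0.1940441  0.05731655] [0.44488091 0.18421054 0.0541617 ] 294
((448.28472900390625, -60.03543472290039), (60.26883316040039, 76.23949432373047), 85.43682861328125)
[ 0.42414083 -0.06833379  0.04409358] [ 0.47351815 -0.0513758   0.05746491] [ 0.44981222 -0.05882868  0.0537229 ] 345
```

```bash
python3 -m handwheel '[-15,-40,-30,0.063,0.5,-15,-40,-30,0,0.5,-15,-45,-30,0,0.5,-10,-39,-30,0,0.5,0,0,-30,0,0.5,0,0,0,0,0.5,0,0,0,0,0.5]'
```

```text
time: 23.2
tool_pos: [0.4517, -0.0504, 0.187]
tool_rot: [-3.141, 0.002, -0.077]
contact_force: [0.1, 0.1, 1.0]
opening: 0.0458
grip_force: 0.0
```

```bash
python3 -m handwheel '[-3,-10,-20,0,0.5,0,0,-35,0,0.5,0,0,-35,0,0.5,0,0,-25,0,0.5,0,0,-20,0,0.5,0,0,-10,0,0.5,0,0,0,0,0.5]' 40
```

```text
time: 23.9
tool_pos: [0.4491, -0.0603, 0.0424]
tool_rot: [-3.141, 0.001, -0.076]
contact_force: [-0.9, 0.4, -0.2]
opening: 0.0458
grip_force: 0.0
```

```bash
python3 -m handwheel '[0,0,0,0,0,0,0,0,0,0,0,0,0,0,0,0,0,0,0,0,0,0,20,0,0,0,0,35,0,0,0,0,35,0,0,0,0,40,0,0]' 40;  python3 -m handwheel '[15,-20,5,-0.096,0,20,-30,0,0,0,20,-30,0,0,0,20,-30,0,0,0,20,-30,0,0,0,20,-30,0,0,0,24,-26,0,0,0,0,0,0,0,0]'; python3 -m handwheel '[0,0,0,0,0,0,0,0,0,0]'
```

```text
time: 24.7
tool_pos: [0.4475, -0.0607, 0.1733]
tool_rot: [-3.141, 0.002, -0.077]
contact_force: [0.5, -0.1, -3.1]
opening: 0.0137
grip_force: 40.0
time: 25.5
tool_pos: [0.5888, -0.2603, 0.1762]
tool_rot: [3.141, -0.001, -0.176]
contact_force: [-0.8, 0.4, -3.6]
opening: 0.0135
grip_force: 40.0
time: 25.7
tool_pos: [0.5867, -0.256, 0.1771]
tool_rot: [-3.141, 0.002, -0.173]
contact_force: [0.5, 0.8, -2.4]
opening: 0.0135
grip_force: 40.0
```

```bash
python3 -m handwheel '[2,0,-30,0,0,0,0,-30,0,0,0,0,-20,0,0,0,0,0,0,0,0,0,0,0,0]'; python3 - <<'E'
from h import *
snap('wrist','w5');print(robot.observe()['tool_pos'])
z=load('w5');cv2.imwrite('pics/c5.png',cv2.resize(z['im'][60:320,120:520],None,fx=2,fy=2))
for p in plates(z,.075,.095,box=(.45,.75,-.4,-.0)): print('cheek',np.round(p[:7],1))
for p in plates(z,.035,.055,box=(.45,.75,-.32,-.0)): print('deck',np.round(p[:7],1))
E
```

```text
time: 26.2
tool_pos: [0.5895, -0.2564, 0.0984]
tool_rot: [3.141, -0.0, -0.173]
contact_force: [0.4, -1.2, -2.2]
opening: 0.0135
grip_force: 40.0
[ 0.59008913 -0.25685563  0.09927447]
cheek [  659.6  -217.    210.7    22.5    80.1    85.8 14350. ]
cheek [ 614.4 -262.4   13.9    2.4   81.4   85.7  208. ]
cheek [ 601.9 -248.6    7.9    2.1   67.    91.    70. ]
cheek [ 598.2 -271.1    2.1    7.8    5.6   90.8   65. ]
cheek [ 560.9 -112.6   11.6    3.5   70.6   76.7   72. ]
cheek [ 556.8 -136.1   12.3    1.7   80.8   77.2   68. ]
deck [ 744.3 -153.8    7.9   38.1    6.8   45.9  481. ]
deck [ 747.4 -130.7   15.6    3.4   63.6   52.3   50. ]
deck [  618.3  -208.4   218.4    81.5    87.5    45.6 11612. ]
deck [ 624.   -64.7   50.8   66.5   80.2   45.3 4049. ]
deck [ 554.6 -120.    55.2   16.4   80.8   48.7  759. ]
```

View pics/c5.png

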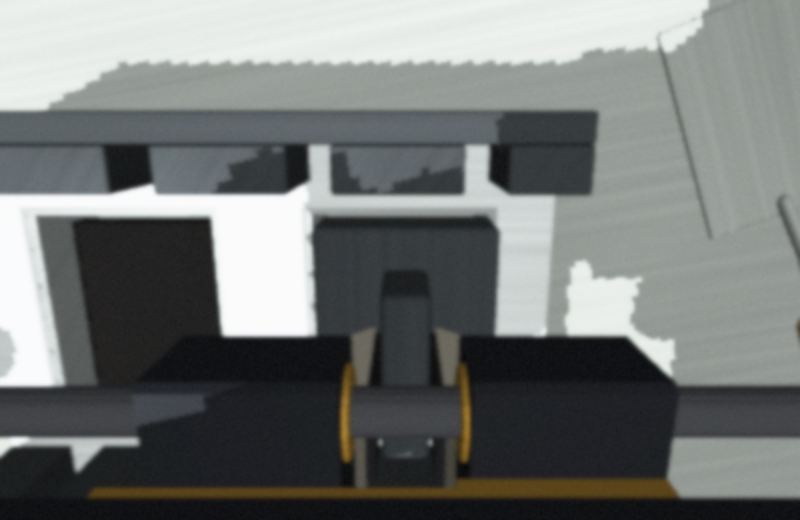

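The block hangs over recess 0, well aligned, so I'll lower it.

```bash
python3 -m handwheel '[-1,0,-8,0,0,0,0,-6,0,0,0,0,-4,0,0,0,0,-4,0,0,0,0,0,0,0]'; python3 -m handwheel '[0,0,-3,0,0,0,0,-2,0,0,0,0,-1,0,0,0,0,0,0,0]'
```

```text
time: 26.75
tool_pos: [0.5949, -0.2585, 0.0882]
tool_rot: [3.136, -0.021, -0.173]
contact_force: [-3.7, 8.4, 46.7]
opening: 0.0135
grip_force: 40.0
time: 27.15
tool_pos: [0.5961, -0.2587, 0.0834]
tool_rot: [3.136, -0.024, -0.172]
contact_force: [-2.6, 10.4, 51.7]
opening: 0.0136
grip_force: 40.0
```

```bash
python3 -m handwheel '[0,0,10,0,0,0,0,20,0,0,0,0,30,0,0,0,0,30,0,0,0,0,10,0,0,0,0,0,0,0,0,0,0,0,0]'; python3 - <<'E'
from h import *
snap('scene','s6');snap('top','t6');snap('wrist','w6');print(robot.observe()['tool_pos'],robot.observe()['tool_rot'])
z=load('w6');
for p in plates(z,.075,.095,box=(.45,.75,-.4,-.0)): print('cheek',np.round(p[:7],1))
for p in plates(z,.11,.2,box=(.45,.75,-.32,-.0)): print('blk',np.round(p[:7],1))
s=load('s6')['im'];t=load('t6')['im']
a=cv2.resize(z['im'][60:320,120:520],(400,260));b=cv2.resize(s[130:260,220:350],(400,400),interpolation=cv2.INTER_CUBIC)
cv2.imwrite('pics/c6.png',np.hstack([np.vstack([a,cv2.resize(t[150:225,335:425],(400,333))])[:590],np.vstack([b,np.zeros((190,400,3),np.uint8)])[:590]]))
E
```

```text
time: 27.85
tool_pos: [0.5879, -0.2566, 0.1684]
tool_rot: [-3.141, 0.002, -0.173]
contact_force: [0.5, -0.1, -3.5]
opening: 0.014
grip_force: 40.0
[ 0.58777092 -0.25656832  0.1676692 ] [-3.14055644e+00  3.12374846e-03 -1.73270259e-01]
cheek [ 659.7 -217.   210.8   22.6   80.1   85.9 7110. ]
cheek [608.8 -63.6  13.2   8.   32.9  82.3 197. ]
cheek [ 541.8 -107.9   34.     5.6   80.3   86.1  183. ]
blk [ 607.1 -261.6   60.1   27.4   80.1  159.7 5891. ]
blk [ 567.4 -254.6   19.    43.2   80.4  183.4  737. ]
```

View pics/c6.png

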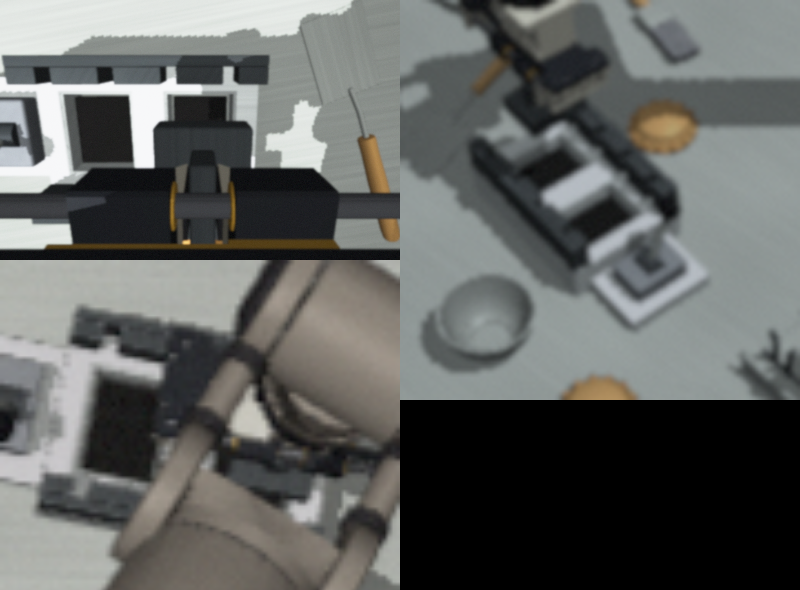

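```bash
python3 - <<'E'
from h import *
A=-9.9*np.pi/180; ex=np.array([np.cos(A),np.sin(A)]); ey=np.array([-np.sin(A),np.cos(A)])
for f,lo,hi,zh in(('w5',.06,.084,.08),('w6',.14,.17,.158)):
    z=load(f);C=cloud(z)
    P=C.reshape(-1,3);ch=P[(P[:,2]>.08)&(P[:,2]<.09)&(P[:,0]>.62)&(P[:,0]<.72)&(P[:,1]<-.08)&(P[:,1]>-.34)]
    print(f,'cheek xf', np.percentile((ch[:,:2]-[.597,-.2065])@ex*1000,[1,50,99]).round(1),'yf',np.percentile((ch[:,:2]-[.597,-.2065])@ey*1000,[.2,99.8]).round(1))
    q=(P[:,:2]-[.597,-.2065]); xf=q@ex*1000; yf=q@ey*1000
    m=(P[:,2]>lo)&(P[:,2]<hi)&(xf<45)&(xf>20)&(yf>-95)&(yf<-10)
    B=np.c_[xf[m],yf[m],P[m,2]*1000]; print(m.sum(),np.percentile(B,[.5,50,99.5],axis=0).round(1))
    c=np.linalg.lstsq(np.c_[B[:,:2],np.ones(len(B))],B[:,2],rcond=None)[0]; print('plane',c)
E
```

```text
w5 cheek xf [52.5 65.1 74.7] yf [-104.1  104.5]
3023 [[ 20.2 -81.6  61.8]
 [ 31.9 -52.4  71.4]
 [ 40.7 -22.7  81.8]]
plane [-1.48193340e-01 -3.28764184e-03  7.56784331e+01]
w6 cheek xf [52.5 65.  74.8] yf [-104.5  104.7]
2543 [[ 20.  -81.9 140.3]
 [ 27.5 -52.8 153.1]
 [ 32.9 -23.  166.8]]
plane [-4.59261502e-01 -4.01665312e-04  1.64917774e+02]
```

```bash
python3 - <<'E'
from h import *
A=-9.9*np.pi/180; ex=np.array([np.cos(A),np.sin(A)]); ey=np.array([-np.sin(A),np.cos(A)])
for f,lo,hi in(('w5',.03,.11),('w6',.09,.2)):
    P=cloud(load(f)).reshape(-1,3);q=(P[:,:2]-[.597,-.2065]); xf=q@ex*1000; yf=q@ey*1000
    for a,b in((-78,-65),(-40,-27),(-54,-50)):
      print(f,a,[(x,np.percentile(P[k,2]*1000,[10,50,90]).round(0).tolist()) for x in range(-30,44,4) if (k:=(xf>x)&(xf<x+4)&(yf>a)&(yf<b)&(P[:,2]>lo)&(P[:,2]<hi)).sum()>8])
E
```

```text
w5 -78 [(2, [71.0, 71.0, 72.0]), (6, [71.0, 71.0, 72.0]), (10, [71.0, 72.0, 100.0]), (14, [71.0, 71.0, 72.0]), (18, [71.0, 71.0, 72.0]), (22, [71.0, 72.0, 72.0]), (26, [71.0, 72.0, 72.0]), (30, [71.0, 72.0, 72.0]), (34, [71.0, 72.0, 72.0]), (38, [45.0, 66.0, 72.0]), (42, [45.0, 46.0, 47.0])]
w5 -40 [(2, [70.0, 71.0, 72.0]), (6, [71.0, 71.0, 72.0]), (10, [71.0, 72.0, 104.0]), (14, [70.0, 71.0, 72.0]), (18, [71.0, 71.0, 72.0]), (22, [71.0, 71.0, 72.0]), (26, [71.0, 71.0, 72.0]), (30, [71.0, 71.0, 72.0]), (34, [71.0, 72.0, 72.0]), (38, [45.0, 66.0, 72.0]), (42, [45.0, 46.0, 47.0])]
w5 -54 [(-22, [100.0, 101.0, 102.0]), (-18, [101.0, 101.0, 102.0]), (2, [101.0, 101.0, 102.0]), (6, [101.0, 101.0, 102.0]), (10, [101.0, 101.0, 102.0]), (14, [101.0, 101.0, 102.0]), (18, [101.0, 101.0, 102.0]), (22, [100.0, 101.0, 102.0]), (26, [71.0, 88.0, 101.0]), (30, [71.0, 71.0, 72.0]), (34, [71.0, 72.0, 72.0]), (38, [45.0, 63.0, 72.0]), (42, [45.0, 46.0, 47.0])]
w6 -78 [(6, [153.0, 154.0, 154.0]), (10, [153.0, 154.0, 174.0]), (14, [153.0, 154.0, 154.0]), (18, [153.0, 154.0, 154.0]), (22, [153.0, 153.0, 154.0]), (26, [153.0, 153.0, 154.0]), (30, [136.0, 150.0, 153.0])]
w6 -40 [(6, [153.0, 154.0, 154.0]), (10, [153.0, 154.0, 174.0]), (14, [153.0, 153.0, 154.0]), (18, [153.0, 153.0, 154.0]), (22, [153.0, 153.0, 154.0]), (26, [152.0, 153.0, 154.0]), (30, [137.0, 150.0, 153.0])]
w6 -54 [(-26, [184.0, 184.0, 185.0]), (-22, [184.0, 184.0, 185.0]), (-18, [183.0, 184.0, 185.0]), (-14, [184.0, 184.0, 185.0]), (-10, [184.0, 184.0, 185.0]), (6, [183.0, 184.0, 185.0]), (10, [183.0, 184.0, 184.0]), (14, [183.0, 184.0, 184.0]), (18, [154.0, 172.0, 183.0]), (22, [153.0, 153.0, 155.0]), (26, [153.0, 153.0, 154.0]), (30, [136.0, 150.0, 154.0])]
```

```bash
python3 - <<'E'
from h import *
A=-9.9*np.pi/180; ex=np.array([np.cos(A),np.sin(A)]); ey=np.array([-np.sin(A),np.cos(A)])
for f in('w0','w4','w5'):
    P=cloud(load(f)).reshape(-1,3);q=(P[:,:2]-[.597,-.2065]); xf=q@ex*1000; yf=q@ey*1000; Z=P[:,2]*1000
    d=abs(Z-45)<2.0
    for yc in(-50,50):
        s=d&(abs(xf)<15); L=yf[s&(yf<yc)&(yf>yc-48)]; H=yf[s&(yf>yc)&(yf<yc+48)]
        s=d&(abs(yf-yc)<20); X0=xf[s&(xf<0)&(xf>-52)]; X1=xf[s&(xf>0)&(xf<52)]
        pr=lambda a,p: None if len(a)<5 else np.percentile(a,p).round(1)
        print(f,yc,'y',pr(L,98),pr(H,2),'x',pr(X0,98),pr(X1,2))
E
```

```text
w0 -50 y None -18.3 x -40.9 40.2
w0 50 y 17.1 None x -40.2 40.8
w4 -50 y -80.7 -17.2 x -40.4 39.5
w4 50 y 18.6 82.2 x -40.4 39.6
w5 -50 y -86.6 -17.4 x -49.9 40.9
w5 50 y 17.3 81.8 x -49.0 40.9
```

```bash
cat >> h.py <<'E'
def blkchk(f,yc,lo,hi):
    A=-9.9*np.pi/180; ex=np.array([np.cos(A),np.sin(A)]); ey=np.array([-np.sin(A),np.cos(A)])
    P=cloud(load(f)).reshape(-1,3);q=(P[:,:2]-[.597,-.2065]); xf=q@ex*1000; yf=q@ey*1000
    s=(P[:,2]>lo)&(P[:,2]<hi)&(abs(yf-yc)<45)&(xf>10)&(xf<48); top=np.median(P[s&(abs(yf-yc)>12),2])*1000
    t=s&(abs(P[:,2]*1000-top)<2.5); e=[np.percentile(xf[t&(abs(yf-yc-o)<6)],99).round(1) for o in(-22,22)]
    y=np.percentile(yf[t],[.7,99.3]); print('top',top.round(1),'xc',np.array(e)-38,'yc',y.round(1),y.mean().round(1))
E
python3 -m handwheel '[6,2,-20,0,0,0,0,-25,0,0,0,0,-20,0,0,0,0,-13,0,0,0,0,0,0,0,0,0,0,0,0]'; python3 - <<'E'
from h import *
snap('wrist','w7');print(robot.observe()['tool_pos'])
blkchk('w6',-50,.14,.16);blkchk('w7',-50,.052,.09)
E
```

```text
time: 28.6
tool_pos: [0.5947, -0.2551, 0.0917]
tool_rot: [3.141, -0.0, -0.173]
contact_force: [0.1, -0.7, -2.1]
opening: 0.0134
grip_force: 40.0
[ 0.59508492 -0.25530603  0.09246717]
top 153.3 xc [-5.4 -5.4] yc [-81.9 -23.1] -52.5
top 77.5 xc [1.2 1.3] yc [-79.3 -20.6] -50.0
```

```bash
python3 -m handwheel '[-1,0,-5,0,0,0,0,-4,0,0,0,0,-4,0,0,0,0,0,0,0]' 50; python3 -m handwheel '[0,0,-4,0,0,0,0,-4,0,0,0,0,-3,0,0,0,0,0,0,0]'
```

```text
time: 29.05
tool_pos: [0.5931, -0.2548, 0.0779]
tool_rot: [-3.141, 0.001, -0.173]
contact_force: [-0.4, 0.3, -3.5]
opening: 0.0136
grip_force: 50.0
time: 29.45
tool_pos: [0.5935, -0.2549, 0.0675]
tool_rot: [3.142, -0.0, -0.173]
contact_force: [0.8, -0.8, -2.7]
opening: 0.0135
grip_force: 50.0
```

It's in the recess with no contact force. Now I'll press.

```bash
python3 -m handwheel '[0,0,-3,0,0,0,0,-2,0,0,0,0,-2,0,0,0,0,-2,0,0,0,0,0,0,0]'; python3 -m handwheel '[0,0,-2,0,0,0,0,-1,0,0,0,0,0,0,0]'
```

```text
time: 29.95
tool_pos: [0.5937, -0.2551, 0.0601]
tool_rot: [3.141, -0.001, -0.173]
contact_force: [-4.0, 1.1, 8.8]
opening: 0.0138
grip_force: 50.0
time: 30.25
tool_pos: [0.5937, -0.2551, 0.0598]
tool_rot: [3.141, -0.002, -0.173]
contact_force: [-10.9, 5.4, 25.3]
opening: 0.014
grip_force: 50.0
```

```bash
python3 -m handwheel '[0,0,1,0,0.35,0,0,0,0,0.35,0,0,0,0,0.35,0,0,0,0,0.35,0,0,20,0,0.35,0,0,35,0,0.35,0,0,45,0,0.5,0,0,45,0,0.5]'; python3 -m handwheel '[-30,40,45,0,0.5,-30,40,45,0,0.5,0,0,0,0,0.5]';python3 - <<'E'
from h import *
snap('wrist','w8');print(robot.observe()['tool_pos'])
blkchk('w8',-50,.035,.06)
A=cloud(load('w8'));
blocks(load('w8'),(.4,.52,.1,.25))
E
```

```text
time: 31.05
tool_pos: [0.5935, -0.2549, 0.2029]
tool_rot: [3.142, 0.0, -0.173]
contact_force: [1.2, -0.9, -0.2]
opening: 0.0431
grip_force: 0.0
time: 31.35
tool_pos: [0.5492, -0.1934, 0.2747]
tool_rot: [3.139, -0.009, -0.171]
contact_force: [-0.5, -0.2, -0.0]
opening: 0.0461
grip_force: 0.0
[ 0.54941676 -0.19460937  0.2720877 ]
top 46.1 xc [9.9 9.9] yc [-94.5  -6.1] -50.3
body [500.3 134.3  49.6   4.4  81.4  24.1 104. ]
body [423.5 158.9  19.1  33.9  78.7  24.  222. ]
```

View pics/w8.png

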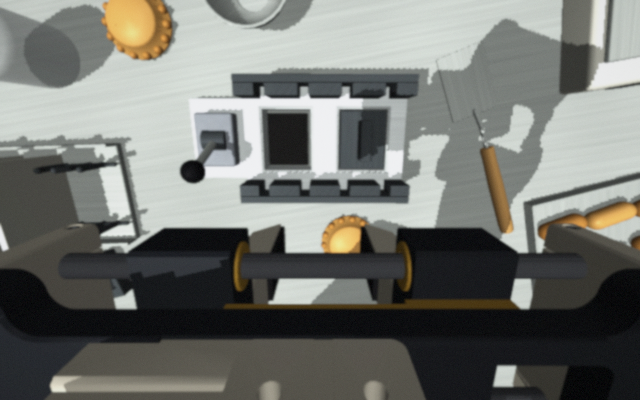

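Block B sits flush in recess 0, at (363,138). Now I'll re-measure the other block.

```bash
python3 -m handwheel '[-7,40,10,0,0.5,-7,45,10,0,0.5,-7,45,10,0,0.5,-7,45,10,0,0.5,-7,45,10,0,0.5,-7,45,10,0,0.5,-3,30,0,0,0.5,0,0,0,0,0.5]';python3 -m handwheel '[0,0,0,0,0.5,0,0,0,0,0.5]';python3 - <<'E'
from h import *
snap('wrist','w9');print(robot.observe()['tool_pos'])
blocks(load('w9'),(.38,.52,.05,.28))
E
```

```text
time: 32.2
tool_pos: [0.5039, 0.1025, 0.3277]
tool_rot: [-3.141, 0.001, -0.169]
contact_force: [-0.3, 0.3, -0.4]
opening: 0.0454
grip_force: 0.0
time: 32.4
tool_pos: [0.5043, 0.0984, 0.3276]
tool_rot: [3.141, 0.001, -0.174]
contact_force: [-0.1, -1.0, -0.8]
opening: 0.0456
grip_force: 0.0
[0.50430171 0.09822212 0.32775095]
body [504.5 155.8  90.6   0.6  82.   24.1  69. ]
body [ 443.8  185.    75.4   60.     5.5   24.9 1080. ]
body [382.9  76.6  51.5   9.3  85.3  23.9 163. ]
rib [446.4 185.2  44.1  14.2   6.4  53.8 252. ]
```

```bash
python3 -m handwheel '[-20,22,0,0.07,0.5,-20,22,-20,0.07,0.5,-20,22,-30,0.07,0.5,0,21,-30,0.064,0.5,0,0,-30,0,0.5,0,0,-40,0,0.5,0,0,0,0,0.5,0,0,0,0,0.5]'
```

```text
time: 33.25
tool_pos: [0.4444, 0.1857, 0.1789]
tool_rot: [3.141, 0.001, 0.099]
contact_force: [1.1, -1.2, -0.1]
opening: 0.0459
grip_force: 0.0
```

```bash
python3 -m handwheel '[-1,0,-35,0,0.5,0,0,-35,0,0.5,0,0,-35,0,0.5,0,0,-20,0,0.5,0,0,-13,0,0.5,0,0,0,0,0.5,0,0,0,0,0,0,0,0,0,0]' 60; python3 -m handwheel '[0,0,0,0,0,0,0,0,0,0,0,0,0,0,0,0,0,0,0,0,0,0,0,0,0]'; python3 -m handwheel '[0,0,15,0,0,0,0,30,0,0,0,0,35,0,0,0,0,40,0,0,0,0,20,0,0,0,0,0,0,0]'
```

```text
time: 34.05
tool_pos: [0.4444, 0.1867, 0.0422]
tool_rot: [-3.141, -0.003, 0.1]
contact_force: [0.8, 0.2, 1.0]
opening: 0.0345
grip_force: 0.0
time: 34.55
tool_pos: [0.4432, 0.1866, 0.0411]
tool_rot: [-3.142, -0.001, 0.101]
contact_force: [-1.0, -0.4, 6.7]
opening: 0.0137
grip_force: 60.0
time: 35.15
tool_pos: [0.4442, 0.1869, 0.1829]
tool_rot: [-3.141, -0.005, 0.101]
contact_force: [0.5, -0.8, -3.0]
opening: 0.0136
grip_force: 60.0
```

```bash
python3 -m handwheel '[0,-30,20,-0.07,0,20,-40,20,-0.07,0,20,-40,0,-0.07,0,20,-40,0,-0.064,0,20,-40,0,0,0,20,-40,0,0,0,20,-40,0,0,0,20,-40,0,0,0]'; python3 -m handwheel '[21,-33,0,0,0,0,0,-20,0,0,0,0,-20,0,0,0,0,0,0,0,0,0,0,0,0]'; python3 - <<'E'
from h import *
snap('wrist','w10');print(robot.observe()['tool_pos'])
blkchk('w10',50,.12,.155)
E
```

```text
time: 35.95
tool_pos: [0.5826, -0.125, 0.2177]
tool_rot: [-3.141, 0.004, -0.173]
contact_force: [0.8, -0.2, -2.8]
opening: 0.0135
grip_force: 60.0
time: 36.45
tool_pos: [0.6033, -0.1562, 0.1788]
tool_rot: [-3.141, 0.003, -0.173]
contact_force: [0.1, -0.6, -2.1]
opening: 0.0139
grip_force: 60.0
[ 0.60391923 -0.15628254  0.18017908]
top 148.6 xc [-1.8 -1.8] yc [20.7 77.3] 49.0
```

```bash
python3 -m handwheel '[2,0.5,-10,0,0,0,0,-20,0,0,0,0,-20,0,0,0,0,-14,0,0,0,0,-6,0,0,0,0,0,0,0,0,0,0,0,0]'; python3 - <<'E'
from h import *
snap('wrist','w11');print(robot.observe()['tool_pos'])
blkchk('w11',50,.053,.09)
E
```

```text
time: 37.2
tool_pos: [0.6065, -0.1561, 0.1113]
tool_rot: [3.141, -0.002, -0.173]
contact_force: [-0.4, 0.2, -2.7]
opening: 0.0135
grip_force: 60.0
[ 0.60658052 -0.15621735  0.1115574 ]
top 82.4 xc [1.6 1.5] yc [21.7 78. ] 49.8
```

```bash
python3 -m handwheel '[-1.5,0,-5,0,0,0,0,-4,0,0,0,0,-4,0,0,0,0,-4,0,0,0,0,0,0,0]'; python3 -m handwheel '[0,0,-4,0,0,0,0,-3,0,0,0,0,0,0,0]'
```

```text
time: 37.75
tool_pos: [0.604, -0.1558, 0.0926]
tool_rot: [-3.141, 0.001, -0.173]
contact_force: [0.2, 0.3, -3.0]
opening: 0.0134
grip_force: 60.0
time: 38.05
tool_pos: [0.6041, -0.1559, 0.0859]
tool_rot: [-3.141, 0.001, -0.173]
contact_force: [0.3, -0.7, -2.9]
opening: 0.0134
grip_force: 60.0
```

```bash
python3 -m handwheel '[0,0,-3,0,0,0,0,-3,0,0,0,0,-2,0,0,0,0,-2,0,0,0,0,-2,0,0,0,0,0,0,0]'; python3 -m handwheel '[0,0,-2,0,0,0,0,-1,0,0,0,0,0,0,0]'
```

```text
time: 38.65
tool_pos: [0.6042, -0.1559, 0.0741]
tool_rot: [-3.142, 0.001, -0.173]
contact_force: [0.3, -0.3, -3.0]
opening: 0.0138
grip_force: 60.0
time: 38.95
tool_pos: [0.6045, -0.1564, 0.0718]
tool_rot: [3.141, -0.0, -0.173]
contact_force: [-0.6, -2.4, 1.2]
opening: 0.0134
grip_force: 60.0
```

```bash
python3 -m handwheel '[0,0,-2,0,0,0,0,-2,0,0,0,0,-2,0,0,0,0,0,0,0]'; python3 -m handwheel '[0,0,-2,0,0,0,0,-2,0,0,0,0,-2,0,0,0,0,0,0,0]'
```

```text
time: 39.35
tool_pos: [0.6048, -0.1571, 0.0672]
tool_rot: [3.14, -0.002, -0.173]
contact_force: [-4.4, -4.8, 10.4]
opening: 0.0136
grip_force: 60.0
time: 39.75
tool_pos: [0.6054, -0.1575, 0.0623]
tool_rot: [3.14, -0.004, -0.174]
contact_force: [-3.5, -6.0, 15.4]
opening: 0.0134
grip_force: 60.0
```

```bash
python3 -m handwheel '[0,0,-2,0,0,0,0,-1,0,0,0,0,-1,0,0,0,0,0,0,0]'; python3 -m handwheel '[0,0,2,0,0.35,0,0,0,0,0.35,0,0,0,0,0.35,0,0,0,0,0.35,0,0,20,0,0.35,0,0,35,0,0.35,0,0,45,0,0.5,0,0,45,0,0.5]'; python3 -m handwheel '[-30,-20,45,0,0,-30,-20,45,0,0,0,0,0,0,0]';python3 - <<'E'
from h import *
snap('wrist','w12');print(robot.observe()['tool_pos'],robot.observe()['tool_rot'])
z=load('w12');cv2.imwrite('pics/c12.png',cv2.resize(z['im'][50:230,140:460],None,fx=2.4,fy=2.4))
A=-9.9*np.pi/180; ex=np.array([np.cos(A),np.sin(A)]); ey=np.array([-np.sin(A),np.cos(A)])
P=cloud(z).reshape(-1,3);q=(P[:,:2]-[.597,-.2065]); xf=q@ex*1000; yf=q@ey*1000;Z=P[:,2]*1000
for yc in(-50,50):
    for n,m in(('bodyL',(abs(yf-yc+20)<7)),('bodyH',(abs(yf-yc-20)<7)),('deck',abs(yf)<12)):
        print(yc,n,[np.median(Z[m&(abs(xf-x)<10)]).round(1) for x in(-25,0,25)])
    r=(Z>65)&(Z<85)&(abs(xf)<35)&(abs(yf-yc)<20); print(yc,'rib',np.median(Z[r]),cv2.minAreaRect(np.c_[xf[r],yf[r]].astype(np.float32)))
b=(abs(xf)<120)&(yf>115)&(yf<175)&(Z>95); print('ball',P[b].mean(0),P[b].max(0),b.sum())
E
```

```text
time: 40.15
tool_pos: [0.6056, -0.1576, 0.062]
tool_rot: [3.14, -0.006, -0.174]
contact_force: [-11.3, -5.0, 38.8]
opening: 0.0135
grip_force: 60.0
time: 40.95
tool_pos: [0.6043, -0.1556, 0.2039]
tool_rot: [-3.141, 0.0, -0.173]
contact_force: [1.5, -0.0, -0.1]
opening: 0.043
grip_force: 0.0
time: 41.25
tool_pos: [0.5524, -0.1931, 0.2873]
tool_rot: [3.138, -0.011, -0.175]
contact_force: [1.1, 0.3, -0.1]
opening: 0.0264
grip_force: 0.0
[ 0.55261928 -0.19190643  0.28426286] [ 3.13961343 -0.0070344  -0.17511582]
-50 bodyL [np.float64(357.8), np.float64(46.8), np.float64(46.1)]
-50 bodyH [np.float64(377.7), np.float64(46.1), np.float64(46.2)]
-50 deck [np.float64(381.2), np.float64(46.2), np.float64(433.3)]
-50 rib 75.95615468544179 ((-0.4036083221435547, -52.22270202636719), (14.008094787597656, 48.69003677368164), 89.95018005371094)
50 bodyL [np.float64(382.6), np.float64(46.5), np.float64(46.2)]
50 bodyH [np.float64(381.6), np.float64(46.6), np.float64(46.2)]
50 deck [np.float64(381.2), np.float64(46.2), np.float64(433.3)]
50 rib 75.82408659192814 ((0.3603668212890625, 47.66175079345703), (50.1206169128418, 14.345827102661133), 0.10290398448705673)
ball [ 0.58602361 -0.06098945  0.11927052] [ 0.59969346 -0.04684257  0.12757578] 465
```

View pics/c12.png

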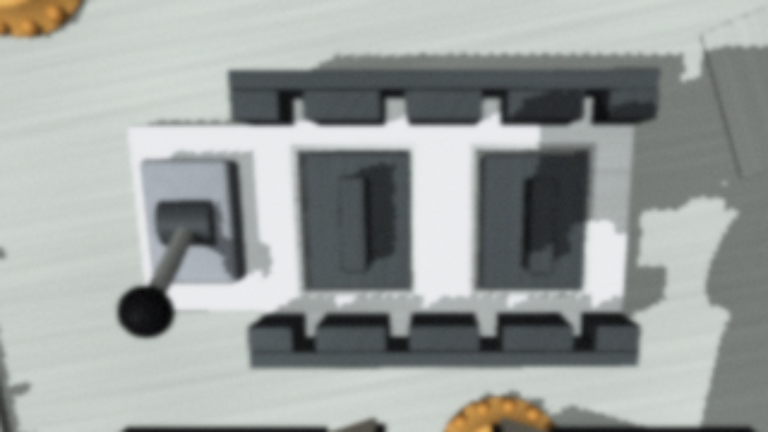

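Both blocks are flush: rib tops at 76 mm over a 46 mm deck reading. The clamp ball is at about (586,-61,113). Next I'll come to its -x side with the fingers shut.

```bash
python3 -m handwheel '[-5,35,0,0,0,-5,35,-20,0,0,0,35,-20,0,0,0,36,-20,0,0,0,0,-30,0,0,0,0,-30,0,0,0,0,-30,0,0,0,0,0,0,0]'; python3 -m handwheel '[0,0,-15,0,0,0,0,0,0,0]'
```

```text
time: 42.1
tool_pos: [0.5395, -0.0482, 0.1258]
tool_rot: [-3.141, 0.01, -0.172]
contact_force: [-0.8, 0.5, -0.7]
opening: 0.0004
grip_force: 0.0
time: 42.3
tool_pos: [0.5418, -0.0492, 0.1147]
tool_rot: [-3.141, 0.003, -0.173]
contact_force: [0.4, -0.8, -0.1]
opening: 0.0004
grip_force: 0.0
```

```bash
python3 -m handwheel '[12,-2,0,0,0,12,-2,0,0,0,12,-2,0,0,0,12,-2,0,0,0,12,-2,0,0,0,12,-2,0,0,0,12,-2,0,0,0,8,-2,0,0,0]' ; python3 -m handwheel '[4,-1,0,0,0,0,0,0,0,0]'; python3 - <<'E'
from h import *
snap('wrist','w13')
P=cloud(load('w13')).reshape(-1,3);b=(abs(P[:,0]-.64)<.08)&(abs(P[:,1]+.066)<.02)&(P[:,2]>.09)&(P[:,2]<.14);print(P[b].mean(0),P[b].min(0),P[b].max(0),b.sum())
E
```

```text
time: 43.1
tool_pos: [0.6352, -0.0656, 0.1167]
tool_rot: [-3.141, -0.001, -0.173]
contact_force: [-0.9, 0.7, -1.6]
opening: 0.0002
grip_force: 0.6
time: 43.3
tool_pos: [0.6371, -0.066, 0.116]
tool_rot: [-3.141, 0.004, -0.173]
contact_force: [-5.9, 2.0, 4.0]
opening: 0.0004
grip_force: 3.3
[ 0.66093189 -0.07065257  0.12248676] [ 0.64559129 -0.08296108  0.10791161] [ 0.67291994 -0.05740119  0.13872238] 1894
```

```bash
python3 -m handwheel '[3,-0.5,0,0,0,3,-0.5,0,0,0,0,0,0,0,0]' ; python3 -m handwheel '[-20,3,0,0,0,-30,5,0,0,0,-30,5,0,0,0,-20,0,30,0,0,0,0,40,0,0,0,0,40,0,0,-20,30,40,0,0,0,30,30,0,0]'; python3 -m handwheel '[-10,30,0,0,0,-10,30,0,0,0,0,0,0,0,0]'; python3 - <<'E'
from h import *
snap('wrist','w14');z=load('w14');snap('top','t14')
A=-9.9*np.pi/180; ex=np.array([np.cos(A),np.sin(A)]); ey=np.array([-np.sin(A),np.cos(A)])
P=cloud(z).reshape(-1,3);b=(abs(P[:,0]-.63)<.1)&(abs(P[:,1]+.066)<.025)&(P[:,2]>.1)&(P[:,2]<.14)
q=(P[b][:,:2]-[.6219,-.0637])@ex*1000;print(b.sum(),q.min(),q.max(),P[b][:,2].max())
for p in plates(z,.10,.125,box=(.45,.69,.1,.4)): print(np.round(p[:7],1))
E
```

```text
time: 43.65
tool_pos: [0.638, -0.066, 0.1159]
tool_rot: [-3.141, 0.016, -0.172]
contact_force: [-24.7, 4.5, 13.8]
opening: 0.0009
grip_force: 12.7
time: 44.45
tool_pos: [0.5247, 0.0032, 0.296]
tool_rot: [3.141, -0.003, -0.175]
contact_force: [-0.7, 1.1, -0.5]
opening: 0.0003
grip_force: 0.0
time: 44.75
tool_pos: [0.5047, 0.0661, 0.294]
tool_rot: [-3.14, -0.001, -0.17]
contact_force: [-0.5, -0.8, -0.3]
opening: 0.001
grip_force: 0.0
648 24.4875273987899 49.917558123152716 0.1279819372352985
[ 579.7  184.1    9.3  123.5   81.8  110.5 1197. ]
[ 587.8  238.7   10.6  123.2   82.   110.  1390. ]
[ 595.5  294.    11.1  123.9   82.   109.5 1567. ]
```

View pics/w14.png

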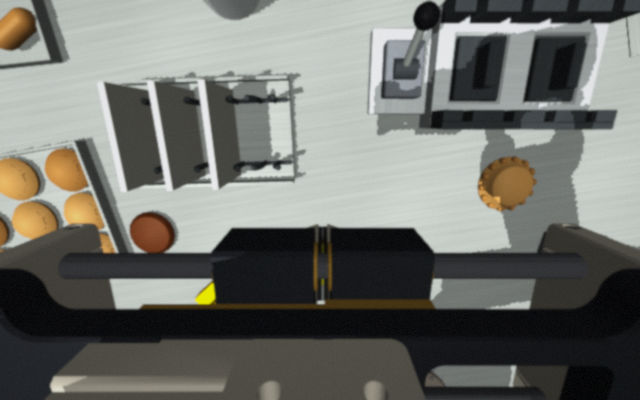

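The lever is hard over, with the ball at (427,15) and frame x ≈ +37. The three plates stand in the rack, both blocks are flush, and the robot is clear, so I'm handing in.

```bash
python3 -m handwheel '[0,0,0,0,0,0,0,0,0,0,0,0,0,0,0,0,0,0,0,0]'; python3 -c "
from cell import robot
print(robot.hand_in())"
```

```text
time: 45.25
tool_pos: [0.506, 0.0626, 0.2925]
tool_rot: [3.141, 0.0, -0.174]
contact_force: [-0.4, -0.4, -0.6]
opening: 0.0005
grip_force: 0.0
the job is handed in; nothing more can be done
None
```

The job is handed in at 45 s of the 208 s: by the last wrist-camera check all three plates stand in the rack, both filler blocks are flush and the clamp lever is hard over; the hand-in gave no verdict.

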